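# Clear the bedside pile: everything to its own place

## Task

Take the little pile on the bedside console apart and put each thing where it belongs: the white earbud case on the middle of the round black charging pad, the navy pack of cards flat in the walnut card tray, the grey notebook flat in the tan leather memo tray, and the rust-red pocket novel on the middle of the big black dotted hardback, square with it. Leave the drinking glass standing where it is.

Things in the scene. Friction and masses are not known exactly. Their poses are not given: they have to be found in the camera images.
- earbuds: White earbud charging case, a rounded pebble lying flat, 44 wide (x) x 55 long (y) x 21 high mm, 50 g; loose, on top of the pile, lying on the pack of cards. It is to lie flat, same face up. Origin: centre of the underside; z up, y along the long side (which lies roughly along world y).
- cards: Navy travel-size pack of cards with white diamonds, a closed rigid box 50 (x) x 74 (y) x 17 high mm, 60 g; loose, in the pile between earbud case and notebook. Origin: centre of the underside; z up, y along the long side (which lies roughly along world y).
- notebook: Grey closed pocket notebook with a black band and a gold ring on the cover, rigid, 63 (x) x 98 (y) x 13 high mm, 70 g; loose, in the pile between cards and novel. Origin: centre of the underside; z up, y along the long side (which lies roughly along world y).
- novel: Rust-red closed pocket novel with a cream label, rigid, 68 (x) x 118 (y) x 24 high mm, 130 g; loose, at the bottom of the pile, on the console top. The four things of the pile lie a little askew on one another. Origin: centre of the underside; z up, y along the long side (which lies roughly along world y).
- charger: Place of the earbud case: round black wireless charging pad with aluminium rim and a thin grey ring on top, 100 mm across, flat top 10 mm above its origin; stays put. Origin: centre of the underside.
- card_tray: Place of the cards: walnut tray lined in green, outside 78 (x) x 102 (y) mm, pocket 66 x 90 mm, pocket floor 5 mm and wall tops 17 mm above its origin. Both long walls (the x sides) are cut down to the floor level over the middle 56 mm, so that fingers can pass through either side; stays put. Origin: centre of the underside; z up, y along the long side (which lies roughly along world y).
- memo_tray: Place of the notebook: tan leather tray, outside 90 (x) x 126 (y) mm, pocket 80 x 116 mm, pocket floor 4 mm and wall tops 14 mm above its origin. Both long walls (the x sides) are cut down to the floor level over the middle 64 mm, so that fingers can pass through either side; stays put. Origin: centre of the underside; z up, y along the long side (which lies roughly along world y).
- hardback: Place of the novel: large black hardback with white dots lying flat, 130 (x) x 185 (y) x 30 high mm, flat top 30 mm above its origin; stays put. Origin: centre of the underside; z up, y along the long side (which lies roughly along world y).
- glass: Empty drinking glass, 72 mm across, 88 mm high, loose on a fixed cork coaster (100 mm across, 6 mm high). Origin: centre of underside. Also a lip balm and an atomiser (19 mm across, 76 mm high, upright) at about x 0.555, y +0.135 and -0.135; other belongings under 0.1 m high beyond x = 0.77, beyond |y| = 0.41 (taller ones beyond 0.69) and, under 40 mm, nearer than x = 0.37.
Not all that is in view belongs to the job. What is shaped like the notebook but orange or pink is not meant.

How it is judged:
At the end, for the whole second after the job is handed in: Each thing released, flat and at rest on its place, centred within: earbud case on pad 12 mm, cards on tray floor 14 mm, notebook on tray floor 15 mm, novel on hardback 15 mm and square within 0.2 rad (heights within 3 mm, tilt under 0.08 rad). Glass upright, moved less than 25 mm (horizontal distance between earbuds and charger below 0.012 m and z of earbuds in the frame of charger between 0.007 and 0.013 m and angle between each of earbuds, cards, notebook, novel's own z axis and vertical below 0.08 rad and linear speed of each of earbuds, cards, notebook, novel below 0.02 m/s and angular speed of each of earbuds, cards, notebook, novel below 0.2 rad/s and horizontal distance between cards and card_tray below 0.014 m and z of cards in the frame of card_tray between 0.002 and 0.008 m and horizontal distance between notebook and memo_tray below 0.015 m and z of notebook in the frame of memo_tray between 0.001 and 0.007 m and horizontal distance between novel and hardback below 0.015 m and z of novel in the frame of hardback between 0.027 and 0.033 m and angle between the y axis of novel and the y axis of hardback, either way round below 0.2 rad and angle between glass's own z axis and vertical below 0.1 rad and distance of glass from where it was at the start of the episode below 0.025 m); the robot touches nothing.
It fails at once if The drinking glass is knocked over (tilted beyond 0.5 rad) (angle between glass's own z axis and vertical above 0.5 rad).
It also fails if it takes over 120 s, if anything falls off the work surface, if the arm or the gripper's body presses on something with over 40 N, if the wrist force passes 120 N, or if a joint passes its speed limit or range.

## Robot

A 6-joint arm with a two-finger parallel gripper is mounted at the origin on the work surface. World frame = base frame: x ahead of the robot, y to its left, z up, the work surface at z = 0. Lengths are in m, angles in rad, forces in N, time in s.
With the tool pointing down it reaches from about 0.375 to 0.9 m from the base axis. Payload 3.1 kg.
Tool frame: the origin (TCP) lies between the finger pads; the fingertips stand manip.finger_overhang ahead of it and the grasp point (between the pads) lies 5 mm behind it (manip.finger_overhang is the distance from the TCP to the fingertips, in m); z points along the fingers, y is the line along which they close (so a half turn about z gives the same grasp; the last joint's range is limited). The gripper opens to 85 mm and grips with 20 to 120 N. Pads are 22 mm wide; open, the fingers measure 114 mm over their backs; the gripper's body (76 mm by 85 mm) begins 54 mm behind the grasp point. The pads swing forward as they close: fully open they stand 13 mm farther back than shut.
Start: joints at [0.938, 0.527, 1.433, -0, 1.181, -0.178], TCP at [0.275, 0.561, 0.245] pointing down, gripper open.
Joint ranges: [-3.08, 3.08], [-0.75, 2.2], [0.22, 2.44], [-1.43, 4.57], [0, 2.65], [-2.85, 2.85]. Speed limits (rad/s): [2.79, 2.79, 3.14, 3.14, 3.14, 3.14].

## Interface

Orientations are given as a unit quaternion [x, y, z, w].
In Python, from station import manip gives the robot as it stands.
- The arm moves only by the tool drive_tool, never from a script. Its argument "plan" is a list of rows, each a list of 7 numbers: the shift along the tool's x, y, z in m, then the turn, a rotation vector about the tool's x, y, z in degrees, then the opening, from -1 (shut) to 1 (fully open). In form: [[x, y, z, wx, wy, wz, gripper], ...]. A call has 1 to 10 rows; each row shifts and turns the commanded pose from where the row before left it, along the tool's axes as they then stand; what a row does not reach is not made up. A row lasts 1/10 s, in which the tool goes at most 50 mm and 8.59 degrees, less where a joint would pass 70% of its speed; a pose out of reach is approached as far as the arm can. A call is refused whole if a number of a shift passes 0.05 or a number of a turn 8.59, either way. A call with a gripper value outside its range is refused whole. The fingers move at their own pace and stop on an object; "newtons" is the grip in N (left out, the last holds). Time passes only in rows, so rows that do not move let the fingers close. It gives the time, the measured TCP pose, the force, the opening and the grip force at its end, in the units of the state.
- manip.sense(): the state, without advancing time (a new reading comes with each control period).
- manip.snapshot(name): name is "scene" or "top"; returns a dict with "image" (420x560x3 uint8, red, green, blue), "z_map" (420x560 float32, m along the optical axis (not along the pixel's ray), 0 where there is no reading), "fov_y" (degrees; the focal length in pixels is half the picture's height over the tangent of half this angle, whatever the lens; pixels are square), "cx", "cy" (the principal point, pixels), "k1" (the pictures are not rectified: a ray, as slopes to the right and down, at radius r is drawn at 1 + k1 r^2 times it, then the intrinsics apply), "extrinsics" (4x4, takes a point from camera to world coordinates). Camera axes: x right, y up, looking along -z (the intrinsics and any distortion apply to the point x, -y, -z); pixel columns grow to the right and rows downward; lengths in m; the calibration is good to about 2 mm. A picture is of the moment at which its call begins.
- manip.sign_off(): hands the job in; it is judged then, once.
The state is a dict: "t": time; "q": joint angles; "qd": joint speeds; "tau": joint torques, N m; "tcp_pos": TCP position; "tool_rot": TCP orientation; "force": force on the tool from outside, world axes, zero at the start; "ft_torque": the same for the moment, N m; "finger_gap": opening from 0.0 (shut) to 1.0 (fully open); "gripper_force": force on a finger pad.
Only numpy, scipy, OpenCV 4.12 (cv2) and the standard library are available. Lean on these libraries where they do the work, as an engineer would, in place of code of your own. Each camera call takes 0.05 s, during which the arm holds its last target. There are 200 camera calls.

## Working session

There is one attempt and no reset: what is moved stays moved. The work goes in short steps, Python scripts to look and compute and a tool call to move; the robot and the scene stay as the last step left them, time stands still between calls to the robot, and variables do not carry over. Pictures are saved under pics/ and viewed, at most 14 in all, crops included, and the job is handed in when it is done.

Besides the shell and the picture viewer there is one more tool, called after "Request:" by a JSON object that holds its "name" and its "arguments", one argument or row to a line. drive_tool: Moves the arm, as the interface text tells. Its arguments: {"type":"object","properties":{"plan":{"type":"array"},"newtons":{"type":"number"}},"required":["plan"]}

```bash
ls; mkdir -p pics; cat > h.py <<'E'
import numpy as np, cv2
from station import manip
def snap(n):
    s=manip.snapshot(n); s['f']=210/np.tan(np.radians(s['fov_y'])/2); s['E']=np.array(s['extrinsics']); return s
def K(s): return np.array([[s['f'],0,s['cx']],[0,s['f'],s['cy']],[0,0,1.]])
def slopes(s,uv):
    d=(np.asarray(uv,float).reshape(-1,2)-[s['cx'],s['cy']])/s['f']; u=d.copy()
    for _ in range(20): u=d/(1+s['k1']*(u**2).sum(1,keepdims=True))
    return u
def onplane(s,uv,z):
    u=slopes(s,uv); d=np.c_[u[:,0],-u[:,1],-np.ones(len(u))]@s['E'][:3,:3].T; o=s['E'][:3,3]
    return o+d*((z-o[2])/d[:,2])[:,None]
def cloud(s):
    v,u=np.mgrid[:420,:560]; uv=np.c_[u.ravel(),v.ravel()]; sl=slopes(s,uv); z=s['z_map'].ravel()[:,None]
    P=np.c_[sl[:,:1]*z,-sl[:,1:]*z,-z]@s['E'][:3,:3].T+s['E'][:3,3]; P[z[:,0]==0]=np.nan
    return P.reshape(420,560,3)
E
python3 - <<'E'
from h import *
for n in("scene","top"):
    s=snap(n); cv2.imwrite(f'pics/{n}0.png',s['image'][:,:,::-1]); np.savez(n+'0.npz',**{k:v for k,v in s.items()})
    print(n,s['fov_y'],s['cx'],s['cy'],s['k1'],s['E'].round(3).tolist())
print(manip.sense(),manip.finger_overhang)
E
```

```text
pics
scene 50.61873766689074 277.3476224638734 213.4280031218734 -0.010064503146664341 [[0.828, -0.467, 0.312, 0.81], [0.561, 0.693, -0.452, -0.534], [-0.005, 0.549, 0.836, 0.942], [0.0, 0.0, 0.0, 1.0]]
top 51.297149141819446 268.85568423182457 203.6739486271767 -0.05838716078973977 [[0.024, 0.996, -0.087, 0.389], [-1.0, 0.023, -0.013, -0.069], [-0.011, 0.087, 0.996, 1.003], [0.0, 0.0, 0.0, 1.0]]
{'t': 0.1, 'q': array([ 9.37502587e-01,  5.28398381e-01,  1.43374988e+00, -1.55112187e-05,
        1.18141582e+00, -1.78518089e-01]), 'qd': array([-3.73429963e-06, -2.10826195e-03, -2.40026682e-03, -4.88822840e-04,
       -1.96898076e-03, -7.27538680e-04]), 'tau': array([-1.14941690e-04, -4.43302917e+01, -1.78585857e+01, -2.30340402e-04,
        3.90638597e-03,  2.48217276e-06]), 'tcp_pos': array([0.27415934, 0.56098234, 0.24442371]), 'tool_rot': array([ 2.25430377e-01,  9.74258782e-01, -9.08452604e-04, -3.82621341e-04]), 'force': array([ 0.19090936, -0.04598543,  1.3568901 ]), 'ft_torque': array([-0.00601131, -0.05455353,  0.04375763]), 'gripper_force': 0.0, 'finger_gap': 0.9997847647805203} 0.014
```

View pics/top0.png

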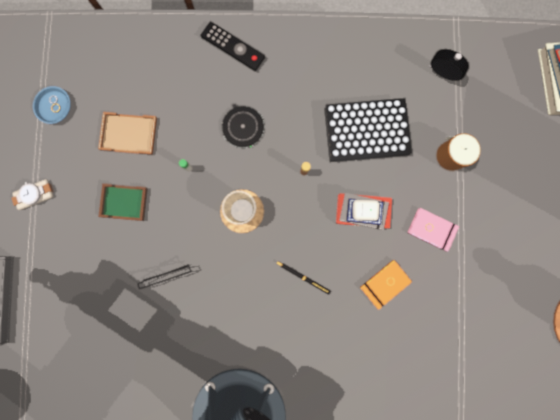

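View pics/scene0.png

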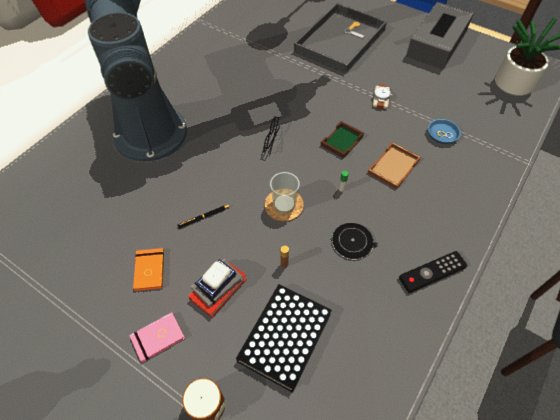

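Top view (x up, y left): pile at (365,211), charger (243,126), card tray (124,202), memo tray (128,133), hardback (368,130), glass (241,210). The orange block (386,284) and pink block (433,229) are notebook look-alikes, so I rule them out. The remote (233,46), blue bowl (52,105), black lamp/figure (450,64), candle (463,150) and watch (32,194) aren't part of the job either. In the scene view the pile is at (217,285).

```bash
python3 - <<'E'
from h import *
t=dict(np.load('top0.npz')); c=dict(np.load('scene0.npz'))
def rect(s,m,z,name,hull=True):
    n,l,st,ce=cv2.connectedComponentsWithStats(m.astype(np.uint8)); i=1+np.argmax(st[1:,4])
    pts=np.argwhere(l==i)[:,::-1]
    P=onplane(s,pts,z)[:,:2]*1000
    (x,y),(w,h),a=cv2.minAreaRect(P.astype(np.float32)); b=cv2.boxPoints(((x,y),(w,h),a))
    e=b[1]-b[0]; e2=b[2]-b[1]; L=e if np.hypot(*e)>np.hypot(*e2) else e2
    yaw=np.degrees(np.arctan2(-L[0],L[1])); yaw=(yaw+90)%180-90
    print(name,'ctr',round(x,1),round(y,1),'size',round(w,1),round(h,1),'yaw',round(yaw,1),'px',st[i,4], 'mean',P.mean(0).round(1))
for nm,s,roi in(('top',t,dict(pile=(325,185,405,240),hb=(318,90,420,170),ct=(90,175,155,230),mt=(90,105,165,160),ch=(215,95,270,155))),('scene',c,dict(pile=(180,245,255,325),hb=(230,275,340,400),ct=(310,115,370,165),mt=(360,135,425,195),ch=(320,210,380,265)))):
    im=s['image']; hsv=cv2.cvtColor(im,cv2.COLOR_RGB2HSV).astype(int); H,S,V=hsv[...,0],hsv[...,1],hsv[...,2]; Z=cloud(s)[...,2]; Pc=cloud(s)
    def R(k):
        m=np.zeros((420,560),bool);a,b,cc,d=roi[k];m[b:d,a:cc]=1;return m
    p=R('pile')
    print(nm)
    rect(s,p&(Z>.066),.075,'ear(top)'); 
    for lo,hi,zz,n in((.018,.029,.024,'novel'),(.031,.042,.037,'nb'),(.047,.059,.054,'cards'),(.066,.09,.075,'ear')):
        mm=p&(Z>lo)&(Z<hi); 
        q=Pc[mm]; print(n,'z med',np.median(q[:,2]).round(4))
        (x,y),(w,h),a=cv2.minAreaRect((q[:,:2]*1000).astype(np.float32)); print('   cloud rect',round(x,1),round(y,1),round(w,1),round(h,1),round(a,1))
    rect(s,R('hb')&(Z>.024),.030,'hardback')
    rect(s,R('ct')&(H>50)&(H<95)&(S>80),.005,'cardtray green')
    rect(s,R('mt')&(H<25)&(S>60)&(Z>-.02),.010,'memo tray all')
    m=R('ct')&(S>60); rect(s,m,.010,'cardtray all')
    rect(s,R('ch')&(V<45),.010,'charger dark')
    print('table z',np.median(Z[240:260,200:260]) if nm=='top' else np.median(Z[300:320,80:110]))
# zoom
A=cv2.resize(t['image'][180:245,325:405,::-1],None,fx=6,fy=6,interpolation=cv2.INTER_CUBIC)
B=cv2.resize(c['image'][245:325,180:255,::-1],None,fx=4.875,fy=4.875,interpolation=cv2.INTER_CUBIC)
B=cv2.resize(B,(300,390)); A=cv2.resize(A,(480,390)); cv2.imwrite('pics/z1.png',np.hstack([A,B]))
E
```

```text
top
ear(top) ctr 462.9 -262.9 size 42.8 53.5 yaw 0.4 px 503 mean [ 462.2 -262.9]
novel z med 0.0233
   cloud rect 462.0 -270.6 119.5 73.9 86.4
nb z med 0.0362
   cloud rect 462.1 -267.7 99.3 63.4 78.9
cards z med 0.0532
   cloud rect 460.3 -265.7 75.9 50.0 85.0
ear z med 0.0736
   cloud rect 463.5 -264.0 43.3 54.3 0.5
hardback ctr 650.5 -277.4 size 131.9 185.3 yaw 6.0 px 4503 mean [ 650.2 -277.6]
cardtray green ctr 472.0 283.5 size 81.7 61.5 yaw -3.5 px 910 mean [472.  283.2]
memo tray all ctr 634.4 279.4 size 132.0 94.6 yaw -4.1 px 2135 mean [633.8 279.1]
cardtray all ctr 472.5 281.8 size 106.8 79.2 yaw -3.7 px 1535 mean [472.  281.4]
charger dark ctr 698.0 9.7 size 0.0 0.0 yaw 0.0 px 1 mean [698.    9.7]
table z nan
scene
ear(top) ctr 465.2 -267.9 size 55.4 45.5 yaw -0.9 px 466 mean [ 465.6 -267.7]
novel z med 0.0242
   cloud rect 462.9 -270.8 118.4 72.1 86.0
nb z med 0.0371
   cloud rect 462.2 -268.0 99.2 64.4 78.5
cards z med 0.0536
   cloud rect 460.2 -265.8 75.0 51.3 84.7
ear z med 0.074
   cloud rect 463.2 -265.7 44.5 55.6 0.4
hardback ctr 651.3 -278.9 size 130.3 185.8 yaw 6.2 px 5458 mean [ 652.9 -283.1]
cardtray green ctr 471.6 286.9 size 78.9 64.9 yaw -2.8 px 460 mean [471.1 286.8]
memo tray all ctr 634.8 278.4 size 140.5 95.3 yaw -3.9 px 1382 mean [635.7 276.6]
cardtray all ctr 471.8 281.1 size 118.0 84.0 yaw -3.3 px 887 mean [473.  280.2]
charger dark ctr 656.1 8.5 size 95.6 97.4 yaw 73.0 px 536 mean [658.1   6.3]
table z nan
```

View pics/z1.png

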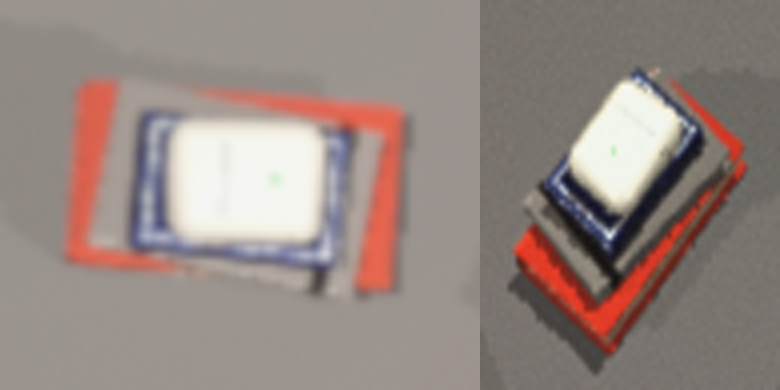

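The close crop shows the white case on top, then navy cards, grey notebook with black band, and red novel. The pieces' sizes and heights match the description. I'll refine the place positions and work out the first travel.

```bash
cat >> h.py <<'E'
from scipy.spatial.transform import Rotation as Ro
def rows(path,yaw,grip,step=.045,rem=None):
    """rows from the measured pose through world points; tool y ends along world x turned by yaw deg"""
    s=manip.sense(); p=np.array(s['tcp_pos']); Rm=Ro.from_quat(s['tool_rot']).as_matrix()
    a=np.degrees(np.arctan2(Rm[1,1],Rm[0,1])); d=(a-yaw+90)%180-90   # about tool z (down): + lowers a
    pts=[];
    for w in path:
        w=np.array(w); n=max(1,int(np.ceil(np.linalg.norm(w-p)/step))); pts+= [(w-p)/n]*n; p=w
    N=len(pts); dw=d/N; a0=a
    tilt=Ro.from_matrix(Rm).apply([0,0,1]); print('at',np.round(s['tcp_pos'],4),'ang',round(a,2),'turn',round(d,2),'tilt',tilt.round(4)[:2],'gap',round(s['finger_gap'],3),'t',round(s['t'],2),'q6',s['q'][5].round(2))
    for i,v in enumerate(pts):
        th=np.radians(a0-dw*i); y=np.array([np.cos(th),np.sin(th),0]); z=np.array([0,0,-1.]); x=np.cross(y,z)
        print([round(float(v@x),4),round(float(v@y),4),round(float(v@z),4),0,0,round(dw,2),grip],end=',\n' )
E
python3 - <<'E'
from h import *
t=dict(np.load('top0.npz')); c=dict(np.load('scene0.npz'))
for s in(t,c):
    P=cloud(s).reshape(-1,3)*1000
    def box(x0,x1,y0,y1,z0,z1): return P[(P[:,0]>x0)&(P[:,0]<x1)&(P[:,1]>y0)&(P[:,1]<y1)&(P[:,2]>z0)&(P[:,2]<z1)]
    for n,b,ex in(('ct',(410,530,215,350,12,25),(78,102)),('mt',(560,705,200,360,9.5,20),(90,126)),('ch',(580,720,-60,75,5.5,15),0),('hb',(560,740,-400,-150,22,40),0),('glass',(400,560,-60,80,40,100),0)):
        q=box(*b); 
        if n=='ch': 
            (x,y),r=cv2.minEnclosingCircle(q[:,:2].astype(np.float32)); print('ch',x,y,r,np.median(q,0))
        r=cv2.minAreaRect(q[:,:2].astype(np.float32)); print(n,len(q),np.round(r[0],1),np.round(r[1],1),round(r[2],1),'zmed',np.median(q[:,2]).round(1))
    q=box(440,520,80,200,-20,20);print('table',np.median(q[:,2]))
rows([(.42,.30,.23),(.463,-.10,.2),(.4633,-.265,.2)],0.5,1)
E
```

```text
ct 306 [472.3 281.4] [105.   78.4] 86.3 zmed 15.8
mt 297 [634.2 280. ] [127.7  91. ] 85.7 zmed 12.8
ch 659.3222045898438 11.894938468933105 53.61400604248047 [655.63764392  10.80697583   9.19340874]
ch 1390 [656.   10.7] [ 98.4 100.1] 80.3 zmed 9.2
hb 4521 [ 651.5 -278.1] [131.9 185.8] 6.0 zmed 29.1
glass 416 [458.9   6.3] [69.5 69.3] 1.6 zmed 87.3
table -0.9305155164121004
ct 216 [472.7 281.1] [106.8  80.1] 86.9 zmed 16.2
mt 229 [635.4 279.8] [131.1  90.5] 86.0 zmed 13.2
ch 659.5189819335938 10.050332069396973 53.59429168701172 [657.42176207   7.04220061   9.89380922]
ch 1185 [656.1   9.6] [101.4  98.1] 81.5 zmed 9.9
hb 5460 [ 650.9 -278.4] [130.8 186.7] 6.2 zmed 29.8
glass 758 [459.4   5. ] [69.9 71.1] 74.7 zmed 73.7
table 0.14042027451977024
at [0.2742 0.561  0.2444] ang 63.94 turn 63.44 tilt [-0.0012 -0.0016] gap 1.0 t 0.1 q6 -0.18
[-0.0351, -0.0243, 0.0021, 0, 0, np.float64(3.17), 1],
[-0.0364, -0.0224, 0.0021, 0, 0, np.float64(3.17), 1],
[-0.0376, -0.0203, 0.0021, 0, 0, np.float64(3.17), 1],
[-0.0386, -0.0182, 0.0021, 0, 0, np.float64(3.17), 1],
[-0.0396, -0.016, 0.0021, 0, 0, np.float64(3.17), 1],
[-0.0404, -0.0138, 0.0021, 0, 0, np.float64(3.17), 1],
[-0.0411, -0.0116, 0.0021, 0, 0, np.float64(3.17), 1],
[-0.0363, -0.026, 0.0033, 0, 0, np.float64(3.17), 1],
[-0.0377, -0.024, 0.0033, 0, 0, np.float64(3.17), 1],
[-0.039, -0.0218, 0.0033, 0, 0, np.float64(3.17), 1],
[-0.0401, -0.0197, 0.0033, 0, 0, np.float64(3.17), 1],
[-0.0412, -0.0174, 0.0033, 0, 0, np.float64(3.17), 1],
[-0.0421, -0.0151, 0.0033, 0, 0, np.float64(3.17), 1],
[-0.0428, -0.0127, 0.0033, 0, 0, np.float64(3.17), 1],
[-0.0435, -0.0104, 0.0033, 0, 0, np.float64(3.17), 1],
[-0.044, -0.0079, 0.0033, 0, 0, np.float64(3.17), 1],
[-0.0402, -0.0093, 0.0, 0, 0, np.float64(3.17), 1],
[-0.0406, -0.0071, 0.0, 0, 0, np.float64(3.17), 1],
[-0.041, -0.0048, 0.0, 0, 0, np.float64(3.17), 1],
[-0.0412, -0.0026, 0.0, 0, 0, np.float64(3.17), 1],
```

Request:
{"name": "drive_tool", "arguments": {
  "plan": [
    [-0.035,-0.024,0.002,0,0,3.17,1],
    [-0.036,-0.022,0.002,0,0,3.17,1],
    [-0.038,-0.02,0.002,0,0,3.17,1],
    [-0.039,-0.018,0.002,0,0,3.17,1],
    [-0.04,-0.016,0.002,0,0,3.17,1],
    [-0.04,-0.014,0.002,0,0,3.17,1],
    [-0.041,-0.012,0.002,0,0,3.17,1],
    [-0.036,-0.026,0.003,0,0,3.17,1],
    [-0.038,-0.024,0.003,0,0,3.17,1],
    [-0.039,-0.022,0.003,0,0,3.17,1]
  ]
}}

```text
t: 1.1
tcp_pos: [0.4348, 0.1659, 0.222]
tool_rot: [0.484, 0.875, -0.0, -0.0]
force: [1.3, -1.6, 0.5]
finger_gap: 0.998
gripper_force: 0.0
```

Request:
{"name": "drive_tool", "arguments": {
  "plan": [
    [-0.04,-0.02,0.003,0,0,3.17,1],
    [-0.041,-0.017,0.003,0,0,3.17,1],
    [-0.042,-0.015,0.003,0,0,3.17,1],
    [-0.043,-0.013,0.003,0,0,3.17,1],
    [-0.043,-0.01,0.003,0,0,3.17,1],
    [-0.044,-0.008,0.003,0,0,3.17,1],
    [-0.04,-0.009,0,0,0,3.17,1],
    [-0.041,-0.007,0,0,0,3.17,1],
    [-0.041,-0.005,0,0,0,3.17,1],
    [-0.041,-0.003,0,0,0,3.17,1]
  ]
}}

```text
t: 2.1
tcp_pos: [0.4634, -0.2649, 0.204]
tool_rot: [0.705, 0.709, 0.0, -0.0]
force: [0.8, -0.6, -0.0]
finger_gap: 1.001
gripper_force: 0.0
```

```bash
python3 - <<'E'
from h import *
rows([(.4633,-.265,.15)],0.5,1)
c=snap('scene'); P=cloud(c).reshape(-1,3)*1000; s=manip.sense(); T=s['tcp_pos']*1000
d=P-T; m=(abs(d[:,0])<70)&(abs(d[:,1])<25)&(d[:,2]>-40)&(d[:,2]<60); q=d[m]
for sgn in(-1,1):
    k=q[q[:,0]*sgn>25]; print(sgn,len(k),k.min(0).round(1),k.max(0).round(1),np.percentile(k[:,2],[1,5]).round(1))
im=c['image'][:,:,::-1]; cv2.imwrite('pics/g1.png',cv2.resize(im[100:340,120:360],(600,600)))
E
```

```text
at [ 0.4634 -0.2649  0.204 ] ang 0.39 turn -0.11 tilt [-0.0005  0.0006] gap 1.001 t 2.1 q6 -0.74
[-0.0, -0.0001, 0.027, 0, 0, np.float64(-0.06), 1],
[-0.0, -0.0001, 0.027, 0, 0, np.float64(-0.06), 1],
-1 124 [-69.3  -9.1  -2.3] [-37.4  16.5  59.3] [-0.8  1.6]
1 172 [26.9 -9.1 -0.7] [69.8 16.5 59.8] [2.5 7.6]
```

View pics/g1.png

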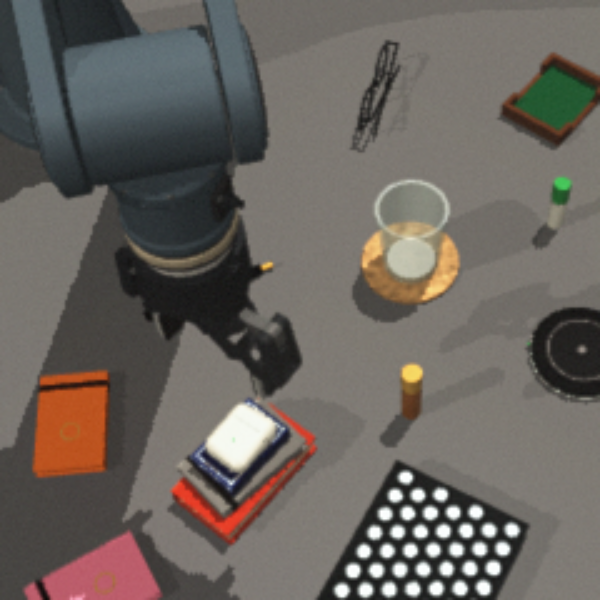

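Request:
{"name": "drive_tool", "arguments": {
  "plan": [
    [0,0,0.045,0,0,0,1],
    [0,0,0.045,0,0,0,1],
    [0,0,0.03,0,0,0,1],
    [0,0,0.0165,0,0,0,1],
    [0,0,0,0,0,0,-0.2],
    [0,0,0,0,0,0,-0.6],
    [0,0,0,0,0,0,-1],
    [0,0,0,0,0,0,-1],
    [0,0,0,0,0,0,-1],
    [0,0,0,0,0,0,-1]
  ],
  "newtons": 25
}}

```text
t: 3.15
tcp_pos: [0.4646, -0.2638, 0.069]
tool_rot: [0.704, 0.71, 0.0, 0.001]
force: [-0.0, 0.6, 6.8]
finger_gap: 0.509
gripper_force: 27.0
```

Request:
{"name": "drive_tool", "arguments": {
  "plan": [
    [0,0,-0.004,0,0,0,-1],
    [0,0,-0.01,0,0,0,-1],
    [0,0,-0.03,0,0,0,-1],
    [0,0,-0.04,0,0,0,-1],
    [0,0,-0.04,0,0,0,-1],
    [0,0,-0.02,0,0,0,-1],
    [0,0,0,0,0,0,-1]
  ]
}}

```text
t: 3.85
tcp_pos: [0.4654, -0.2646, 0.2156]
tool_rot: [0.704, 0.71, 0.0, 0.004]
force: [0.6, 0.8, 0.2]
finger_gap: 0.508
gripper_force: 26.3
```

```bash
python3 - <<'E'
from h import *
rows([(.656,.010,.2)],0,-1)
print(manip.sense()['force'])
t=snap('top');c=snap('scene'); T=manip.sense()['tcp_pos']
for s in (t,c):
    P=cloud(s)*1000; P=P.reshape(-1,3)
    m=(P[:,0]>400)&(P[:,0]<520)&(P[:,1]>-340)&(P[:,1]<-200)
    for lo,hi in((18,29),(31,42),(47,59)):
        q=P[m&(P[:,2]>lo)&(P[:,2]<hi)]; r=cv2.minAreaRect(q[:,:2].astype(np.float32)); print(len(q),np.round(r[0],1),np.round(r[1],1),round(r[2],1))
im=c['image'][:,:,::-1]; cv2.imwrite('pics/g2.png',cv2.resize(im[100:340,120:360],(600,600)))
E
```

```text
at [ 0.4654 -0.2646  0.2156] ang 0.55 turn 0.55 tilt [ 0.006  -0.0054] gap 0.508 t 3.85 q6 -0.74
[0.0341, 0.0241, 0.0019, 0, 0, np.float64(0.07), -1],
[0.0341, 0.0241, 0.0019, 0, 0, np.float64(0.07), -1],
[0.0341, 0.0241, 0.0019, 0, 0, np.float64(0.07), -1],
[0.0342, 0.024, 0.0019, 0, 0, np.float64(0.07), -1],
[0.0342, 0.024, 0.0019, 0, 0, np.float64(0.07), -1],
[0.0342, 0.0239, 0.0019, 0, 0, np.float64(0.07), -1],
[0.0343, 0.0239, 0.0019, 0, 0, np.float64(0.07), -1],
[0.0343, 0.0239, 0.0019, 0, 0, np.float64(0.07), -1],
[0.62033118 0.77702453 0.18254852]
135 [ 466.8 -238.6] [54.9 68. ] 86.4
190 [ 467.9 -237.5] [38.8 63.5] 77.9
117 [ 474.8 -233.9] [20.9 46.1] 52.4
430 [ 463.4 -270.6] [119.1  71.7] 85.9
425 [ 462.4 -268.1] [98.8 64.3] 78.4
754 [ 460.5 -266. ] [74.9 52.1] 84.7
```

View pics/g2.png

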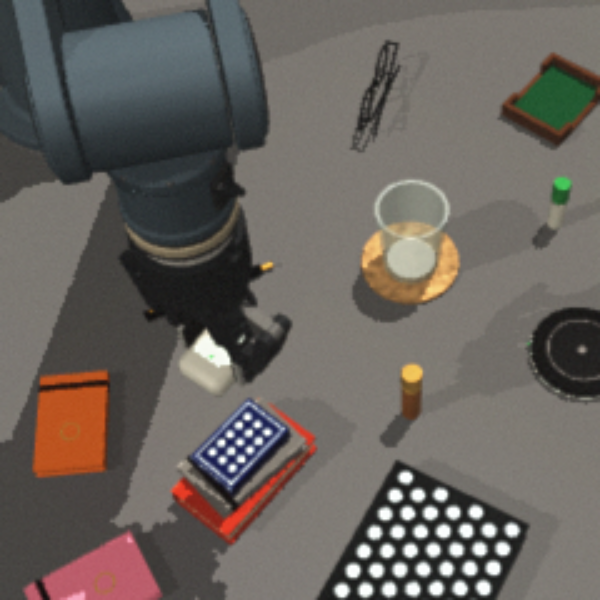

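Request:
{"name": "drive_tool", "arguments": {
  "plan": [
    [0.034,0.024,0,0,0,0.07,-1],
    [0.034,0.024,0,0,0,0.07,-1],
    [0.034,0.024,0,0,0,0.07,-1],
    [0.034,0.024,0,0,0,0.07,-1],
    [0.034,0.024,0,0,0,0.07,-1],
    [0.034,0.024,0,0,0,0.07,-1],
    [0.034,0.024,0,0,0,0.07,-1],
    [0.037,0.024,0.03,0,0,0.07,-1],
    [0,0,0.04,0,0,0,-1],
    [0,0,0.04,0,0,0,-1]
  ]
}}

```text
t: 4.95
tcp_pos: [0.6523, 0.0123, 0.1004]
tool_rot: [0.706, 0.708, -0.001, -0.001]
force: [0.7, -0.4, -1.7]
finger_gap: 0.51
gripper_force: 26.3
```

```bash
python3 - <<'E'
from h import *
rows([(.656,.011,.03)],0,-1)
c=snap('scene'); T=manip.sense()['tcp_pos']*1000
P=cloud(c).reshape(-1,3)*1000-T; im=c['image'].reshape(-1,3).astype(int)
m=(im.min(1)>130)&(np.abs(P[:,:2])<45).all(1)&(P[:,2]>-25)&(P[:,2]<15); q=P[m]; print(len(q),q.min(0).round(1),q.max(0).round(1))
k=q[q[:,2]>np.percentile(q[:,2],40)]; A=np.c_[k[:,:2],np.ones(len(k))]; print(np.linalg.lstsq(A,k[:,2],rcond=None)[0].round(3))
cv2.imwrite('pics/g3.png',cv2.resize(c['image'][120:270,260:410,::-1],(600,600),interpolation=cv2.INTER_CUBIC))
E
```

```text
at [0.6523 0.0123 0.1004] ang 0.14 turn 0.14 tilt [-0.0024  0.0003] gap 0.51 t 4.95 q6 -0.15
[-0.0007, 0.0018, 0.0352, 0, 0, np.float64(0.07), -1],
[-0.0007, 0.0018, 0.0352, 0, 0, np.float64(0.07), -1],
307 [-16.  -30.    4.5] [24.5 25.4 15. ]
[-1.200e-02  1.000e-03  1.334e+01]
```

View pics/g3.png

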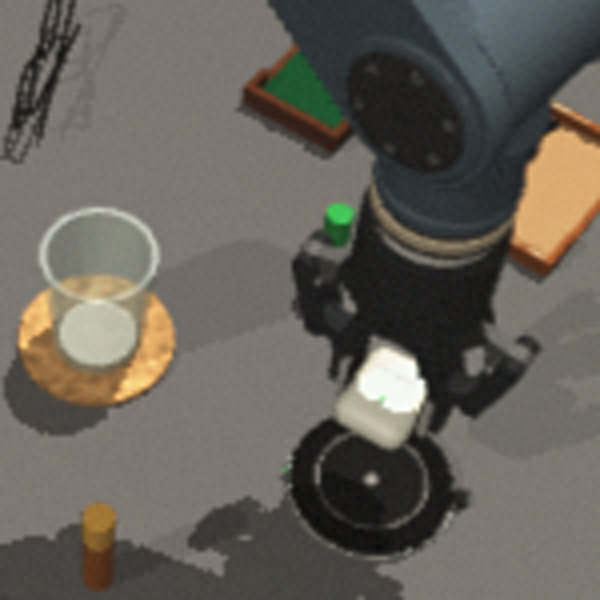

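```bash
python3 - <<'E'
from h import *
for n in('scene','top'):
    c=snap(n); T=manip.sense()['tcp_pos']*1000
    P=cloud(c).reshape(-1,3)*1000-T; im=c['image'].reshape(-1,3).astype(int)
    m=(im.min(1)>130)&(np.abs(P[:,:2])<45).all(1)&(P[:,2]>-60)&(P[:,2]<40); q=P[m]; print(n,len(q))
    if len(q): print(np.percentile(q,[2,25,50,75,98],axis=0).round(1)); print(np.histogram(q[:,2],bins=np.arange(-26,40,3)))
E
```

```text
scene 344
[[-19.4 -28.   -5.5]
 [-10.1 -20.2   1.2]
 [ -1.2  -7.8   2.3]
 [  8.2   5.8   3.4]
 [ 18.1  21.8   5.5]]
(array([  0,   0,   0,   0,   0,   0,  10,  22,  45, 215,  50,   1,   0,
         0,   0,   0,   0,   0,   0,   0,   0]), array([-26, -23, -20, -17, -14, -11,  -8,  -5,  -2,   1,   4,   7,  10,
        13,  16,  19,  22,  25,  28,  31,  34,  37]))
top 40
[[-23.6 -26.3  -9.4]
 [-20.  -25.8  -3.7]
 [-15.4 -24.2  -2.1]
 [ -8.7 -22.1  -0.4]
 [  3.8 -18.2   2.6]]
(array([ 0,  0,  0,  0,  0,  2,  2, 16, 16,  4,  0,  0,  0,  0,  0,  0,  0,
        0,  0,  0,  0]), array([-26, -23, -20, -17, -14, -11,  -8,  -5,  -2,   1,   4,   7,  10,
        13,  16,  19,  22,  25,  28,  31,  34,  37]))
```

```bash
cat >> h.py <<'E'
def rel(zlo=-40,zhi=40,w=60,thr=130,mask=None):
    T=manip.sense()['tcp_pos']*1000; c=snap('scene'); P=cloud(c).reshape(-1,3)*1000-T
    m=(np.abs(P[:,:2])<w).all(1)&(P[:,2]>zlo)&(P[:,2]<zhi)
    im=c['image'].reshape(-1,3).astype(int); m&=(im.min(1)>thr) if mask is None else mask(im)
    return P[m]
E
python3 - <<'E'
from h import *
rows([(.656,.011,.03)],0,-1)
q=rel(); print(np.percentile(q,[2,25,50,75,98],axis=0).round(1))
k=q[(q[:,2]>0)&(np.abs(q[:,0])<15)]; A=np.c_[k[:,:2],np.ones(len(k))]; print(np.linalg.lstsq(A,k[:,2],rcond=None)[0].round(3))
E
```

```text
at [0.6491 0.0111 0.0988] ang -0.0 turn -0.0 tilt [-0.0115  0.0017] gap 0.505 t 5.1 q6 -0.15
[-0.0, 0.0035, 0.0344, 0, 0, np.float64(-0.0), -1],
[-0.0, 0.0035, 0.0344, 0, 0, np.float64(-0.0), -1],
[[-19.9 -28.5  -2.2]
 [-10.4 -20.8   3.4]
 [ -1.3  -7.5   4.9]
 [  7.8   5.3   6. ]
 [ 17.6  21.9   8.2]]
[0.013 0.03  5.322]
```

Request:
{"name": "drive_tool", "arguments": {
  "plan": [
    [0,0.0035,0.03,0,0,0,-1],
    [0,0.0035,0.03,0,0,0,-1],
    [0,0,0.009,0,0,0,-1],
    [0,0,0,0,0,0,-1],
    [0,0,0,0,0,0,-1]
  ]
}}

```text
t: 5.65
tcp_pos: [0.6612, 0.01, 0.0367]
tool_rot: [0.707, 0.707, 0.001, 0.001]
force: [1.3, -0.0, 0.5]
finger_gap: 0.506
gripper_force: 26.3
```

Request:
{"name": "drive_tool", "arguments": {
  "plan": [
    [0.001,-0.005,0.004,0,0,0,-1],
    [0,0,0.003,0,0,0,-1],
    [0,0,0,0,0,0,-1],
    [0,0,0,0,0,0,-1],
    [0,0,0,0,0,0,-1]
  ]
}}

```text
t: 6.15
tcp_pos: [0.6552, 0.0114, 0.0279]
tool_rot: [0.707, 0.707, 0.0, 0.0]
force: [-0.9, -0.6, 0.3]
finger_gap: 0.512
gripper_force: 26.3
```

Request:
{"name": "drive_tool", "arguments": {
  "plan": [
    [0,0,0.001,0,0,0,-1],
    [0,0,0.001,0,0,0,-1],
    [0,0,0,0,0,0,-1],
    [0,0,0,0,0,0,-1]
  ]
}}

```text
t: 6.55
tcp_pos: [0.6549, 0.0114, 0.0256]
tool_rot: [0.707, 0.707, -0.0, -0.0]
force: [-0.1, 0.2, 0.5]
finger_gap: 0.507
gripper_force: 26.3
```

Request:
{"name": "drive_tool", "arguments": {
  "plan": [
    [0,0,0.001,0,0,0,-1],
    [0,0,0,0,0,0,-1],
    [0,0,0,0,0,0,-1]
  ]
}}

```text
t: 6.85
tcp_pos: [0.6551, 0.0114, 0.0251]
tool_rot: [0.707, 0.707, 0.0, 0.0]
force: [-1.2, 1.1, 3.2]
finger_gap: 0.508
gripper_force: 26.7
```

Request:
{"name": "drive_tool", "arguments": {
  "plan": [
    [0,0,0,0,0,0,0.3],
    [0,0,0,0,0,0,0.6],
    [0,0,0,0,0,0,1],
    [0,0,0,0,0,0,1],
    [0,0,-0.02,0,0,0,1],
    [0,0,-0.05,0,0,0,1],
    [0,0,-0.05,0,0,0,1],
    [0,0,-0.05,0,0,0,1],
    [0,0,0,0,0,0,1]
  ]
}}

```text
t: 7.75
tcp_pos: [0.6601, 0.0108, 0.2033]
tool_rot: [0.707, 0.707, 0.005, 0.007]
force: [0.4, 0.6, -0.1]
finger_gap: 0.998
gripper_force: 0.0
```

```bash
python3 - <<'E'
from h import *
rows([(.4605,-.2658,.17)],-5.2,1)
for n in('scene','top'):
    c=snap(n); P=cloud(c).reshape(-1,3)*1000
    m=(np.abs(P[:,:2]-[656,10])<45).all(1)&(P[:,2]>16)&(P[:,2]<45)
    q=P[m]; r=cv2.minAreaRect(q[:,:2].astype(np.float32)); print(n,len(q),np.round(r[0],1),np.round(r[1],1),np.percentile(q[:,2],[50,98]).round(1))
E
```

```text
at [0.6601 0.0108 0.2033] ang -0.0 turn 5.2 tilt [ 0.0167 -0.0026] gap 0.998 t 7.75 q6 -0.15
[-0.0346, -0.0249, 0.0042, 0, 0, np.float64(0.65), 1],
[-0.0349, -0.0245, 0.0042, 0, 0, np.float64(0.65), 1],
[-0.0351, -0.0242, 0.0042, 0, 0, np.float64(0.65), 1],
[-0.0354, -0.0238, 0.0042, 0, 0, np.float64(0.65), 1],
[-0.0357, -0.0233, 0.0042, 0, 0, np.float64(0.65), 1],
[-0.0359, -0.0229, 0.0042, 0, 0, np.float64(0.65), 1],
[-0.0362, -0.0225, 0.0042, 0, 0, np.float64(0.65), 1],
[-0.0364, -0.0221, 0.0042, 0, 0, np.float64(0.65), 1],
scene 386 [654.9   8.4] [53.8 44.7] [29.6 33.6]
top 279 [653.4   3.6] [39.1 42. ] [29. 33.]
```

Request:
{"name": "drive_tool", "arguments": {
  "plan": [
    [-0.035,-0.025,0.004,0,0,0.65,1],
    [-0.035,-0.0245,0.004,0,0,0.65,1],
    [-0.035,-0.024,0.004,0,0,0.65,1],
    [-0.0355,-0.024,0.004,0,0,0.65,1],
    [-0.0355,-0.0235,0.004,0,0,0.65,1],
    [-0.036,-0.023,0.004,0,0,0.65,1],
    [-0.036,-0.0225,0.004,0,0,0.65,1],
    [-0.0365,-0.022,0.004,0,0,0.65,1],
    [0,0,0,0,0,0,1],
    [0,0,0,0,0,0,1]
  ]
}}

```text
t: 8.85
tcp_pos: [0.4538, -0.2653, 0.1611]
tool_rot: [0.74, 0.673, 0.0, -0.002]
force: [0.5, 0.5, -0.5]
finger_gap: 0.997
gripper_force: 0.0
```

```bash
python3 - <<'E'
from h import *
rows([(.4605,-.2658,.05)],-5.2,1)
E
```

```text
at [ 0.4538 -0.2653  0.1611] ang -5.38 turn -0.18 tilt [-0.0028  0.0031] gap 0.997 t 8.85 q6 -0.65
[0.0, 0.0022, 0.037, 0, 0, np.float64(-0.06), 1],
[0.0, 0.0022, 0.037, 0, 0, np.float64(-0.06), 1],
[0.0, 0.0022, 0.037, 0, 0, np.float64(-0.06), 1],
```

Request:
{"name": "drive_tool", "arguments": {
  "plan": [
    [0,0.002,0.03,0,0,0,1],
    [0,0.002,0.03,0,0,0,1],
    [0,0.002,0.03,0,0,0,1],
    [0,0,0.015,0,0,0,1],
    [0,0,0,0,0,0,1],
    [0,0,0,0,0,0,1],
    [0,0,0,0,0,0,1]
  ],
  "newtons": 30
}}

```text
t: 9.55
tcp_pos: [0.462, -0.2657, 0.0584]
tool_rot: [0.738, 0.675, 0.0, 0.001]
force: [-1.2, 0.4, 0.5]
finger_gap: 0.997
gripper_force: 0.0
```

Request:
{"name": "drive_tool", "arguments": {
  "plan": [
    [0,-0.0015,0.008,0,0,0,1],
    [0,0,0,0,0,0,0.4],
    [0,0,0,0,0,0,0.2],
    [0,0,0,0,0,0,0],
    [0,0,0,0,0,0,-1],
    [0,0,0,0,0,0,-1],
    [0,0,0,0,0,0,-1]
  ]
}}

```text
t: 10.25
tcp_pos: [0.4598, -0.2661, 0.0501]
tool_rot: [0.739, 0.674, 0.0, 0.0]
force: [-0.1, 1.0, 4.8]
finger_gap: 0.577
gripper_force: 32.4
```

Request:
{"name": "drive_tool", "arguments": {
  "plan": [
    [0,0,-0.004,0,0,0,-1],
    [0,0,-0.01,0,0,0,-1],
    [0,0,-0.03,0,0,0,-1],
    [0,0,-0.04,0,0,0,-1],
    [0,0,-0.04,0,0,0,-1],
    [0,0,-0.026,0,0,0,-1],
    [0,0,0,0,0,0,-1],
    [0,0,0,0,0,0,-1]
  ]
}}

```text
t: 11.05
tcp_pos: [0.4595, -0.2657, 0.2002]
tool_rot: [0.739, 0.674, 0.0, 0.0]
force: [0.2, 0.3, -1.4]
finger_gap: 0.574
gripper_force: 31.8
```

```bash
python3 - <<'E'
from h import *
rows([(.4725,.2813,.2)],-3.5,-1)
c=snap('scene'); P=cloud(c)*1000; P=P.reshape(-1,3)
m=(P[:,0]>400)&(P[:,0]<520)&(P[:,1]>-340)&(P[:,1]<-200)
for lo,hi in((18,29),(31,42)):
    q=P[m&(P[:,2]>lo)&(P[:,2]<hi)]; r=cv2.minAreaRect(q[:,:2].astype(np.float32)); print(len(q),np.round(r[0],1),np.round(r[1],1),round(r[2],1))
T=manip.sense()['tcp_pos']*1000
q=P[(np.abs(P[:,:2]-T[:2])<50).all(1)&(P[:,2]>150)&(P[:,2]<230)]-T
im=c['image'][:,:,::-1]; cv2.imwrite('pics/g4.png',cv2.resize(im[150:340,130:320],(600,600),interpolation=cv2.INTER_CUBIC))
E
```

```text
at [ 0.4595 -0.2657  0.2002] ang -5.21 turn -1.71 tilt [ 0.0006 -0.0006] gap 0.574 t 11.05 q6 -0.64
[0.042, -0.0028, 0.0, 0, 0, np.float64(-0.13), -1],
[0.042, -0.0027, 0.0, 0, 0, np.float64(-0.13), -1],
[0.042, -0.0026, 0.0, 0, 0, np.float64(-0.13), -1],
[0.042, -0.0025, 0.0, 0, 0, np.float64(-0.13), -1],
[0.042, -0.0024, 0.0, 0, 0, np.float64(-0.13), -1],
[0.042, -0.0023, 0.0, 0, 0, np.float64(-0.13), -1],
[0.042, -0.0022, 0.0, 0, 0, np.float64(-0.13), -1],
[0.042, -0.0021, 0.0, 0, 0, np.float64(-0.13), -1],
[0.042, -0.0021, 0.0, 0, 0, np.float64(-0.13), -1],
[0.042, -0.002, 0.0, 0, 0, np.float64(-0.13), -1],
[0.042, -0.0019, 0.0, 0, 0, np.float64(-0.13), -1],
[0.042, -0.0018, 0.0, 0, 0, np.float64(-0.13), -1],
[0.0421, -0.0017, 0.0, 0, 0, np.float64(-0.13), -1],
433 [ 462.5 -270.7] [120.  73.] 85.3
1176 [ 461.6 -267.8] [98.6 65. ] 78.8
```

View pics/g4.png

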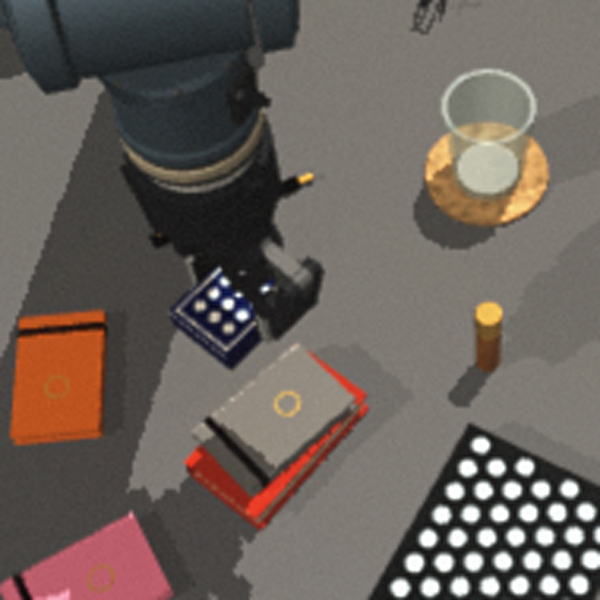

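The cards are held level at crop (240,310). The grey notebook with its gold ring (288,403) and the red novel below it haven't moved. Next is the travel to the walnut tray.

Request:
{"name": "drive_tool", "arguments": {
  "plan": [
    [0.042,-0.003,0,0,0,-0.13,-1],
    [0.042,-0.003,0,0,0,-0.13,-1],
    [0.042,-0.0025,0,0,0,-0.13,-1],
    [0.042,-0.0025,0,0,0,-0.13,-1],
    [0.042,-0.0025,0,0,0,-0.13,-1],
    [0.042,-0.002,0,0,0,-0.13,-1],
    [0.042,-0.002,0,0,0,-0.13,-1],
    [0.042,-0.002,0,0,0,-0.13,-1],
    [0.042,-0.002,0,0,0,-0.13,-1],
    [0.042,-0.002,0,0,0,-0.13,-1]
  ]
}}

```text
t: 12.1
tcp_pos: [0.4686, 0.1562, 0.1977]
tool_rot: [0.731, 0.683, -0.002, -0.001]
force: [0.4, -0.2, -0.7]
finger_gap: 0.577
gripper_force: 31.8
```

Request:
{"name": "drive_tool", "arguments": {
  "plan": [
    [0.042,-0.002,0,0,0,-0.13,-1],
    [0.042,-0.002,0,0,0,-0.13,-1],
    [0.042,-0.0015,0,0,0,-0.13,-1],
    [0,0,0.04,0,0,0,-1],
    [0,0,0.04,0,0,0,-1],
    [0,0,0.04,0,0,0,-1],
    [0,0,0.02,0,0,0,-1],
    [0,0,0,0,0,0,-1],
    [0,0,0,0,0,0,-1],
    [0,0,0,0,0,0,-1]
  ]
}}

```text
t: 13.1
tcp_pos: [0.4736, 0.2809, 0.0604]
tool_rot: [0.729, 0.685, 0.001, 0.0]
force: [-0.1, 0.4, -0.8]
finger_gap: 0.579
gripper_force: 31.8
```

```bash
python3 - <<'E'
from h import *
rows([(.4725,.2813,.03)],-3.5,-1)
T=manip.sense()['tcp_pos']*1000
for n in('scene','top'):
    c=snap(n); P=cloud(c).reshape(-1,3)*1000; hs=cv2.cvtColor(c['image'],cv2.COLOR_RGB2HSV).reshape(-1,3).astype(int); im=c['image'].reshape(-1,3).astype(int)
    m=(np.abs(P[:,:2]-T[:2])<60).all(1)&(P[:,2]>T[2]-25)&(P[:,2]<T[2]+12)&((im[:,2]>im[:,0]+15)|(im.min(1)>150)); q=P[m]-T
    if len(q): print(n,len(q),np.percentile(q,[1,50,99],axis=0).round(1).tolist())
cv2.imwrite('pics/g5.png',cv2.resize(snap('scene')['image'][80:210,280:420,::-1],(600,557),interpolation=cv2.INTER_CUBIC))
E
```

```text
at [0.4736 0.2809 0.0604] ang -3.53 turn -0.03 tilt [0.0013 0.0004] gap 0.579 t 13.1 q6 0.39
[0.0003, -0.0011, 0.0304, 0, 0, np.float64(-0.03), -1],
scene 290 [[-25.5, -38.5, -13.3], [-4.3, -5.0, 3.6], [22.1, 36.2, 8.1]]
top 261 [[-26.2, -36.0, -7.3], [-2.2, -8.9, 3.2], [22.6, 7.4, 6.9]]
```

View pics/g5.png

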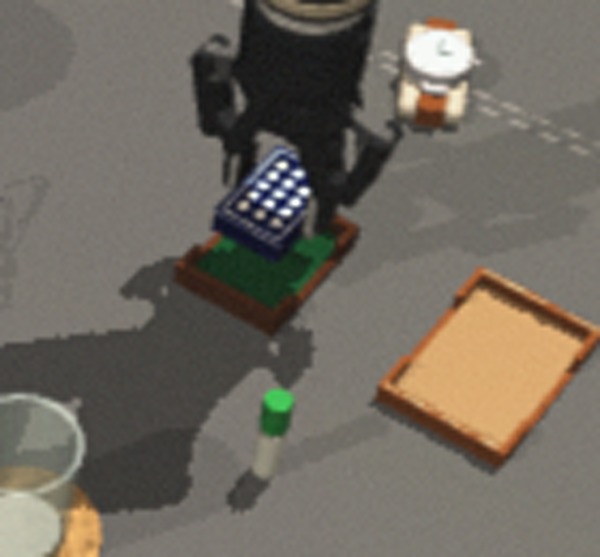

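Request:
{"name": "drive_tool", "arguments": {
  "plan": [
    [0.001,0,0.02,0,0,0,-1],
    [0,0,0.015,0,0,0,-1],
    [0,0,0.004,0,0,0,-1],
    [0,0,0,0,0,0,-1],
    [0,0,0,0,0,0,-1],
    [0,0,0,0,0,0,-1]
  ]
}}

```text
t: 13.85
tcp_pos: [0.4735, 0.2819, 0.0212]
tool_rot: [0.729, 0.685, 0.0, 0.0]
force: [0.7, -0.4, -0.4]
finger_gap: 0.578
gripper_force: 31.8
```

Request:
{"name": "drive_tool", "arguments": {
  "plan": [
    [0,0,0.001,0,0,0,-1],
    [0,0,0.001,0,0,0,-1],
    [0,0,0.0005,0,0,0,-1],
    [0,0,0,0,0,0,-1],
    [0,0,0,0,0,0,-1]
  ]
}}

```text
t: 14.35
tcp_pos: [0.473, 0.2817, 0.0182]
tool_rot: [0.729, 0.685, -0.0, -0.0]
force: [-0.0, -0.9, -0.2]
finger_gap: 0.572
gripper_force: 31.8
```

Request:
{"name": "drive_tool", "arguments": {
  "plan": [
    [0,0,0.001,0,0,0,-1],
    [0,0,0,0,0,0,-1],
    [0,0,0,0,0,0,-1]
  ]
}}

```text
t: 14.65
tcp_pos: [0.4731, 0.2817, 0.0181]
tool_rot: [0.729, 0.685, 0.0, 0.0]
force: [-1.0, -1.1, 6.6]
finger_gap: 0.575
gripper_force: 32.6
```

Request:
{"name": "drive_tool", "arguments": {
  "plan": [
    [0,0,0,0,0,0,0.3],
    [0,0,0,0,0,0,0.6],
    [0,0,0,0,0,0,1],
    [0,0,0,0,0,0,1],
    [0,0,-0.02,0,0,0,1],
    [0,0,-0.05,0,0,0,1],
    [0,0,-0.05,0,0,0,1],
    [0,0,-0.05,0,0,0,1],
    [0,0,0,0,0,0,1],
    [0,0,0,0,0,0,1]
  ]
}}

```text
t: 15.65
tcp_pos: [0.4736, 0.282, 0.1886]
tool_rot: [0.729, 0.685, 0.002, 0.001]
force: [-0.3, -0.2, -0.2]
finger_gap: 1.001
gripper_force: 0.0
```

```bash
python3 - <<'E'
from h import *
rows([(.4619,-.2679,.19)],-11.3,1,step=.047)
for n in('scene','top'):
    c=snap(n); P=cloud(c).reshape(-1,3)*1000
    m=(np.abs(P[:,:2]-[472.5,281.3])<45).all(1)&(P[:,2]>18.5)&(P[:,2]<45)
    q=P[m]; r=cv2.minAreaRect(q[:,:2].astype(np.float32)); print(n,len(q),np.round(r[0],1),np.round(r[1],1),r[2],np.percentile(q[:,2],[2,50,98]).round(1))
E
```

```text
at [0.4736 0.282  0.1886] ang -3.52 turn 7.78 tilt [0.0031 0.0011] gap 1.001 t 15.65 q6 0.4
[-0.0458, 0.0018, -0.0001, 0, 0, np.float64(0.65), 1],
[-0.0458, 0.0024, -0.0001, 0, 0, np.float64(0.65), 1],
[-0.0457, 0.0029, -0.0001, 0, 0, np.float64(0.65), 1],
[-0.0457, 0.0034, -0.0001, 0, 0, np.float64(0.65), 1],
[-0.0457, 0.0039, -0.0001, 0, 0, np.float64(0.65), 1],
[-0.0456, 0.0044, -0.0001, 0, 0, np.float64(0.65), 1],
[-0.0456, 0.0049, -0.0001, 0, 0, np.float64(0.65), 1],
[-0.0455, 0.0055, -0.0001, 0, 0, np.float64(0.65), 1],
[-0.0454, 0.006, -0.0001, 0, 0, np.float64(0.65), 1],
[-0.0454, 0.0065, -0.0001, 0, 0, np.float64(0.65), 1],
[-0.0453, 0.007, -0.0001, 0, 0, np.float64(0.65), 1],
[-0.0452, 0.0075, -0.0001, 0, 0, np.float64(0.65), 1],
scene 376 [474.1 283.8] [89.3 76.5] 85.87223815917969 [18.7 22.1 25.9]
top 649 [470.9 283. ] [90.9 75.3] 86.51447296142578 [18.7 21.4 24.8]
```

Request:
{"name": "drive_tool", "arguments": {
  "plan": [
    [-0.046,0.002,0,0,0,0.65,1],
    [-0.046,0.0025,0,0,0,0.65,1],
    [-0.0455,0.003,0,0,0,0.65,1],
    [-0.0455,0.0035,0,0,0,0.65,1],
    [-0.0455,0.004,0,0,0,0.65,1],
    [-0.0455,0.0045,0,0,0,0.65,1],
    [-0.0455,0.005,0,0,0,0.65,1],
    [-0.0455,0.0055,0,0,0,0.65,1],
    [-0.0455,0.006,0,0,0,0.65,1],
    [-0.0455,0.0065,0,0,0,0.65,1]
  ]
}}

```text
t: 16.75
tcp_pos: [0.4625, -0.1775, 0.185]
tool_rot: [0.766, 0.642, -0.001, -0.002]
force: [0.4, 0.4, -0.7]
finger_gap: 1.002
gripper_force: 0.0
```

Request:
{"name": "drive_tool", "arguments": {
  "plan": [
    [-0.0455,0.007,0,0,0,0.65,1],
    [-0.0455,0.0075,0,0,0,0.65,1],
    [0,0,0.03,0,0,0,1],
    [0,0,0.04,0,0,0,1],
    [0,0,0.04,0,0,0,1],
    [0,0,0.01,0,0,0,1],
    [0,0,0,0,0,0,1],
    [0,0,0,0,0,0,1],
    [0,0,0,0,0,0,1]
  ],
  "newtons": 30
}}

```text
t: 17.65
tcp_pos: [0.4629, -0.2691, 0.0687]
tool_rot: [0.773, 0.634, 0.0, 0.002]
force: [-0.2, 0.2, 0.2]
finger_gap: 1.003
gripper_force: 0.0
```

```bash
python3 - <<'E'
from h import *
rows([(.4618,-.2679,.0345)],-11.3,1,step=.05)
E
```

```text
at [ 0.4629 -0.2691  0.0687] ang -11.31 turn -0.01 tilt [ 0.0023 -0.0021] gap 1.003 t 17.65 q6 -0.54
[0.001, -0.0014, 0.0342, 0, 0, np.float64(-0.01), 1],
```

Request:
{"name": "drive_tool", "arguments": {
  "plan": [
    [0.001,-0.001,0.02,0,0,0,1],
    [0,0,0.012,0,0,0,1],
    [0,0,0.002,0,0,0,1],
    [0,0,0,0,0,0,1],
    [0,0,0,0,0,0,0.5],
    [0,0,0,0,0,0,0],
    [0,0,0,0,0,0,-1],
    [0,0,0,0,0,0,-1],
    [0,0,0,0,0,0,-1]
  ]
}}

```text
t: 18.55
tcp_pos: [0.4616, -0.2676, 0.034]
tool_rot: [0.773, 0.634, 0.0, 0.001]
force: [0.6, 0.4, 5.6]
finger_gap: 0.727
gripper_force: 33.4
```

Request:
{"name": "drive_tool", "arguments": {
  "plan": [
    [0,0,-0.004,0,0,0,-1],
    [0,0,-0.01,0,0,0,-1],
    [0,0,-0.03,0,0,0,-1],
    [0,0,-0.045,0,0,0,-1],
    [0,0,-0.045,0,0,0,-1],
    [0,0,-0.03,0,0,0,-1],
    [0,0,0,0,0,0,-1],
    [0,0,0,0,0,0,-1]
  ]
}}

```text
t: 19.35
tcp_pos: [0.4611, -0.2672, 0.1981]
tool_rot: [0.773, 0.634, 0.0, 0.001]
force: [-0.7, -0.7, -0.4]
finger_gap: 0.725
gripper_force: 33.4
```

```bash
python3 - <<'E'
from h import *
rows([(.6347,.280,.2)],-4.1,-1,step=.045)
c=snap('scene'); P=cloud(c)*1000; P=P.reshape(-1,3); T=manip.sense()['tcp_pos']*1000
m=(P[:,0]>400)&(P[:,0]<520)&(P[:,1]>-340)&(P[:,1]<-200)
for lo,hi in((18,29),(150,230)):
    q=P[m&(P[:,2]>lo)&(P[:,2]<hi)]; r=cv2.minAreaRect(q[:,:2].astype(np.float32)); print(len(q),np.round(r[0],1),np.round(r[1],1),round(r[2],1))
cv2.imwrite('pics/g6.png',cv2.resize(c['image'][150:340,130:320,::-1],(500,500),interpolation=cv2.INTER_CUBIC))
E
```

```text
at [ 0.4611 -0.2672  0.1981] ang -11.32 turn -7.22 tilt [ 0.0011 -0.0011] gap 0.725 t 19.35 q6 -0.54
[0.0439, 0.0048, -0.0001, 0, 0, np.float64(-0.56), -1],
[0.0438, 0.0053, -0.0001, 0, 0, np.float64(-0.56), -1],
[0.0438, 0.0057, -0.0001, 0, 0, np.float64(-0.56), -1],
[0.0437, 0.0061, -0.0001, 0, 0, np.float64(-0.56), -1],
[0.0437, 0.0065, -0.0001, 0, 0, np.float64(-0.56), -1],
[0.0436, 0.007, -0.0001, 0, 0, np.float64(-0.56), -1],
[0.0435, 0.0074, -0.0001, 0, 0, np.float64(-0.56), -1],
[0.0435, 0.0078, -0.0001, 0, 0, np.float64(-0.56), -1],
[0.0434, 0.0082, -0.0001, 0, 0, np.float64(-0.56), -1],
[0.0433, 0.0086, -0.0001, 0, 0, np.float64(-0.56), -1],
[0.0432, 0.0091, -0.0001, 0, 0, np.float64(-0.56), -1],
[0.0431, 0.0095, -0.0001, 0, 0, np.float64(-0.56), -1],
[0.043, 0.0099, -0.0001, 0, 0, np.float64(-0.56), -1],
1493 [ 464.1 -270.8] [118.6  69.3] 86.1
1066 [ 464.2 -267.8] [98.8 81.7] 78.9
```

View pics/g6.png

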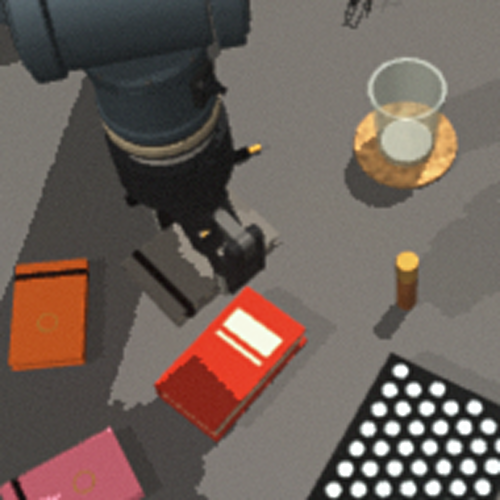

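Notebook held level at (185,265). The novel, with its cream label, lies alone at (230,362) and hasn't moved: (463.5,-270.8), yaw -4. Carrying the notebook to the memo tray.

Request:
{"name": "drive_tool", "arguments": {
  "plan": [
    [0.044,0.005,0,0,0,-0.56,-1],
    [0.044,0.0055,0,0,0,-0.56,-1],
    [0.044,0.0055,0,0,0,-0.56,-1],
    [0.0435,0.006,0,0,0,-0.56,-1],
    [0.0435,0.0065,0,0,0,-0.56,-1],
    [0.0435,0.007,0,0,0,-0.56,-1],
    [0.0435,0.0075,0,0,0,-0.56,-1],
    [0.0435,0.008,0,0,0,-0.56,-1],
    [0.0435,0.008,0,0,0,-0.56,-1],
    [0.0435,0.0085,0,0,0,-0.56,-1]
  ]
}}

```text
t: 20.4
tcp_pos: [0.5936, 0.1555, 0.1946]
tool_rot: [0.741, 0.671, -0.002, -0.002]
force: [0.2, -0.5, -0.8]
finger_gap: 0.729
gripper_force: 33.3
```

Request:
{"name": "drive_tool", "arguments": {
  "plan": [
    [0.043,0.009,0,0,0,-0.56,-1],
    [0.043,0.0095,0,0,0,-0.56,-1],
    [0.043,0.01,0,0,0,-0.56,-1],
    [0,0,0.04,0,0,0,-1],
    [0,0,0.04,0,0,0,-1],
    [0,0,0.04,0,0,0,-1],
    [0,0,0.02,0,0,0,-1],
    [0,0,0,0,0,0,-1],
    [0,0,0,0,0,0,-1],
    [0,0,0,0,0,0,-1]
  ]
}}

```text
t: 21.4
tcp_pos: [0.6357, 0.2799, 0.0582]
tool_rot: [0.732, 0.682, 0.001, 0.0]
force: [0.5, -0.4, -1.1]
finger_gap: 0.73
gripper_force: 33.3
```

```bash
python3 - <<'E'
from h import *
rows([(.6347,.280,.02)],-4.1,-1,step=.05)
E
```

```text
at [0.6357 0.2799 0.0582] ang -4.06 turn 0.04 tilt [0.0019 0.0005] gap 0.73 t 21.4 q6 0.33
[0.0, -0.001, 0.0382, 0, 0, np.float64(0.04), -1],
```

Request:
{"name": "drive_tool", "arguments": {
  "plan": [
    [0,-0.001,0.02,0,0,0,-1],
    [0,0,0.015,0,0,0,-1],
    [0,0,0.006,0,0,0,-1],
    [0,0,0,0,0,0,-1],
    [0,0,0,0,0,0,-1],
    [0,0,0,0,0,0,-1]
  ]
}}

```text
t: 22.0
tcp_pos: [0.6345, 0.28, 0.0171]
tool_rot: [0.732, 0.682, 0.001, 0.0]
force: [-0.5, 0.6, -0.2]
finger_gap: 0.728
gripper_force: 33.3
```

Request:
{"name": "drive_tool", "arguments": {
  "plan": [
    [0,0,0.001,0,0,0,-1],
    [0,0,0.001,0,0,0,-1],
    [0,0,0.001,0,0,0,-1],
    [0,0,0,0,0,0,-1],
    [0,0,0,0,0,0,-1]
  ]
}}

```text
t: 22.5
tcp_pos: [0.634, 0.2799, 0.0141]
tool_rot: [0.732, 0.682, 0.0, 0.0]
force: [-1.7, -0.4, 5.3]
finger_gap: 0.731
gripper_force: 34.0
```

Contact at the expected height. Releasing and returning for the novel.

Request:
{"name": "drive_tool", "arguments": {
  "plan": [
    [0,0,0,0,0,0,0.6],
    [0,0,0,0,0,0,0.8],
    [0,0,0,0,0,0,1],
    [0,0,0,0,0,0,1],
    [0,0,-0.02,0,0,0,1],
    [0,0,-0.05,0,0,0,1],
    [0,0,-0.05,0,0,0,1],
    [0,0,-0.05,0,0,0,1],
    [0,0,0,0,0,0,1],
    [0,0,0,0,0,0,1]
  ]
}}

```text
t: 23.5
tcp_pos: [0.6346, 0.2801, 0.1852]
tool_rot: [0.732, 0.682, 0.002, 0.001]
force: [-0.8, 0.3, -0.2]
finger_gap: 1.001
gripper_force: 0.0
```

```bash
python3 - <<'E'
from h import *
rows([(.4634,-.2707,.18)],-4,1,step=.047)
for n in('scene','top'):
    c=snap(n); P=cloud(c).reshape(-1,3)*1000
    def R(cx,cy,w,lo,hi):
        q=P[(np.abs(P[:,:2]-[cx,cy])<w).all(1)&(P[:,2]>lo)&(P[:,2]<hi)]
        r=cv2.minAreaRect(q[:,:2].astype(np.float32)); print(n,len(q),np.round(r[0],1),np.round(r[1],1),round(r[2],1),np.percentile(q[:,2],[2,50,98]).round(1))
    R(463,-270,80,17,30); R(634,280,52,14.8,30)
E
```

```text
at [0.6346 0.2801 0.1852] ang -4.04 turn -0.04 tilt [0.0038 0.001 ] gap 1.001 t 23.5 q6 0.33
[-0.0432, -0.0101, 0.0004, 0, 0, np.float64(-0.0), 1],
[-0.0432, -0.0102, 0.0004, 0, 0, np.float64(-0.0), 1],
[-0.0432, -0.0102, 0.0004, 0, 0, np.float64(-0.0), 1],
[-0.0432, -0.0102, 0.0004, 0, 0, np.float64(-0.0), 1],
[-0.0432, -0.0102, 0.0004, 0, 0, np.float64(-0.0), 1],
[-0.0432, -0.0102, 0.0004, 0, 0, np.float64(-0.0), 1],
[-0.0432, -0.0102, 0.0004, 0, 0, np.float64(-0.0), 1],
[-0.0432, -0.0102, 0.0004, 0, 0, np.float64(-0.0), 1],
[-0.0432, -0.0102, 0.0004, 0, 0, np.float64(-0.0), 1],
[-0.0432, -0.0102, 0.0004, 0, 0, np.float64(-0.0), 1],
[-0.0432, -0.0102, 0.0004, 0, 0, np.float64(-0.0), 1],
[-0.0432, -0.0102, 0.0004, 0, 0, np.float64(-0.0), 1],
[-0.0432, -0.0102, 0.0004, 0, 0, np.float64(-0.0), 1],
scene 1496 [ 464.  -270.7] [118.8  70.5] 86.3 [20.8 23.9 27.5]
scene 618 [636.  280.3] [107.7  88. ] 85.6 [15.  17.3 21.1]
top 1611 [ 464.8 -270.8] [119.5  68.8] 86.4 [19.5 23.2 26.8]
top 835 [635.1 280.6] [101.6  93. ] 89.1 [14.9 16.4 19.8]
```

Request:
{"name": "drive_tool", "arguments": {
  "plan": [
    [-0.043,-0.01,0,0,0,0,1],
    [-0.043,-0.01,0,0,0,0,1],
    [-0.043,-0.01,0,0,0,0,1],
    [-0.043,-0.01,0,0,0,0,1],
    [-0.043,-0.01,0,0,0,0,1],
    [-0.043,-0.01,0,0,0,0,1],
    [-0.043,-0.01,0,0,0,0,1],
    [-0.043,-0.01,0,0,0,0,1],
    [-0.043,-0.01,0,0,0,0,1],
    [-0.043,-0.01,0,0,0,0,1]
  ]
}}

```text
t: 24.6
tcp_pos: [0.5017, -0.143, 0.1812]
tool_rot: [0.732, 0.682, -0.001, -0.002]
force: [0.0, -0.5, 0.6]
finger_gap: 0.998
gripper_force: 0.0
```

Request:
{"name": "drive_tool", "arguments": {
  "plan": [
    [-0.043,-0.01,0,0,0,0,1],
    [-0.043,-0.01,0,0,0,0,1],
    [-0.046,-0.011,0,0,0,0,1],
    [0,0,0.04,0,0,0,1],
    [0,0,0.04,0,0,0,1],
    [0,0,0.04,0,0,0,1],
    [0,0,0.01,0,0,0,1],
    [0,0,0,0,0,0,1],
    [0,0,0,0,0,0,1],
    [0,0,0,0,0,0,1]
  ],
  "newtons": 40
}}

```text
t: 25.6
tcp_pos: [0.4644, -0.2721, 0.0548]
tool_rot: [0.731, 0.682, 0.0, 0.002]
force: [-0.3, -0.7, 0.8]
finger_gap: 1.0
gripper_force: 0.0
```

```bash
python3 - <<'E'
from h import *
rows([(.4642,-.2708,.014)],-3.8,1,step=.05)
E
```

```text
at [ 0.4644 -0.2721  0.0548] ang -4.02 turn -0.22 tilt [ 0.0024 -0.0022] gap 1.0 t 25.6 q6 -0.67
[0.0013, -0.0003, 0.0408, 0, 0, np.float64(-0.22), 1],
```

Request:
{"name": "drive_tool", "arguments": {
  "plan": [
    [0.001,0,0.02,0,0,-0.2,1],
    [0,0,0.015,0,0,0,1],
    [0,0,0.004,0,0,0,1],
    [0,0,0,0,0,0,1],
    [0,0,0,0,0,0,0.5],
    [0,0,0,0,0,0,0],
    [0,0,0,0,0,0,-1],
    [0,0,0,0,0,0,-1],
    [0,0,0,0,0,0,-1]
  ]
}}

```text
t: 26.5
tcp_pos: [0.4642, -0.2711, 0.0156]
tool_rot: [0.73, 0.683, 0.0, 0.001]
force: [0.3, 0.2, 6.2]
finger_gap: 0.782
gripper_force: 45.8
```

Request:
{"name": "drive_tool", "arguments": {
  "plan": [
    [0,0,-0.004,0,0,0,-1],
    [0,0,-0.01,0,0,0,-1],
    [0,0,-0.03,0,0,0,-1],
    [0,0,-0.04,0,0,0,-1],
    [0,0,-0.04,0,0,0,-1],
    [0,0,-0.03,0,0,0,-1],
    [0,0,0,0,0,0,-1],
    [0,0,0,0,0,0,-1]
  ]
}}

```text
t: 27.3
tcp_pos: [0.4634, -0.2704, 0.169]
tool_rot: [0.73, 0.683, 0.0, 0.001]
force: [0.0, 0.0, -1.4]
finger_gap: 0.784
gripper_force: 45.7
```

```bash
python3 - <<'E'
from h import *
rows([(.6512,-.2783,.166)],6.1,-1,step=.03)
q=rel(mask=lambda im:(im[:,0]>im[:,1]+50),zlo=-15,zhi=25,w=80)
r=cv2.minAreaRect(q[:,:2].astype(np.float32)); print(len(q),np.round(r[0],1),np.round(r[1],1),r[2],np.percentile(q[:,2],[2,50,98]).round(1))
k=q[q[:,2]>np.percentile(q[:,2],50)-3];print(np.linalg.lstsq(np.c_[k[:,:2],np.ones(len(k))],k[:,2],rcond=None)[0].round(3))
E
```

```text
at [ 0.4634 -0.2704  0.169 ] ang -3.84 turn -9.94 tilt [ 0.001 -0.001] gap 0.784 t 27.3 q6 -0.67
[0.0007, 0.0268, 0.0004, 0, 0, np.float64(-1.42), -1],
[0.0, 0.0268, 0.0004, 0, 0, np.float64(-1.42), -1],
[-0.0007, 0.0268, 0.0004, 0, 0, np.float64(-1.42), -1],
[-0.0013, 0.0268, 0.0004, 0, 0, np.float64(-1.42), -1],
[-0.002, 0.0268, 0.0004, 0, 0, np.float64(-1.42), -1],
[-0.0026, 0.0267, 0.0004, 0, 0, np.float64(-1.42), -1],
[-0.0033, 0.0266, 0.0004, 0, 0, np.float64(-1.42), -1],
1280 [-0.6  0.3] [118.9  69.2] 86.19877624511719 [-14.3   8.3  11.1]
[-0.00e+00  2.00e-03  8.46e+00]
```

Request:
{"name": "drive_tool", "arguments": {
  "plan": [
    [0.0005,0.027,0,0,0,-1.42,-1],
    [0,0.027,0,0,0,-1.42,-1],
    [-0.0005,0.027,0,0,0,-1.42,-1],
    [-0.0015,0.027,0,0,0,-1.42,-1],
    [-0.002,0.027,0,0,0,-1.42,-1],
    [-0.0025,0.0265,0,0,0,-1.42,-1],
    [-0.0035,0.0265,0,0,0,-1.42,-1],
    [0,0,0.03,0,0,0,-1],
    [0,0,0.04,0,0,0,-1],
    [0,0,0.02,0,0,0,-1]
  ]
}}

```text
t: 28.35
tcp_pos: [0.6484, -0.2764, 0.0716]
tool_rot: [0.668, 0.744, -0.001, -0.005]
force: [-1.0, 0.5, -1.1]
finger_gap: 0.781
gripper_force: 45.6
```

Request:
{"name": "drive_tool", "arguments": {
  "plan": [
    [0,0,0.02,0,0,0,-1],
    [0,0,0,0,0,0,-1],
    [0,0,0,0,0,0,-1],
    [0,0,0,0,0,0,-1],
    [0,0,0,0,0,0,-1]
  ]
}}

```text
t: 28.85
tcp_pos: [0.6525, -0.2792, 0.0595]
tool_rot: [0.669, 0.744, 0.0, 0.001]
force: [0.8, -0.1, 0.3]
finger_gap: 0.785
gripper_force: 45.6
```

```bash
python3 - <<'E'
from h import *
rows([(.6512,-.2783,.0475)],6.1,-1,step=.03)
E
```

```text
at [ 0.6525 -0.2792  0.0595] ang 6.09 turn -0.01 tilt [ 0.0019 -0.0012] gap 0.785 t 28.85 q6 -0.67
[0.001, -0.0012, 0.012, 0, 0, np.float64(-0.01), -1],
```

Request:
{"name": "drive_tool", "arguments": {
  "plan": [
    [0.001,-0.001,0.006,0,0,0,-1],
    [0,0,0.005,0,0,0,-1],
    [0,0,0,0,0,0,-1],
    [0,0,0.001,0,0,0,-1],
    [0,0,0.001,0,0,0,-1],
    [0,0,0,0,0,0,-1],
    [0,0,0,0,0,0,-1]
  ]
}}

```text
t: 29.55
tcp_pos: [0.6508, -0.2779, 0.0457]
tool_rot: [0.669, 0.744, 0.0, 0.0]
force: [-1.8, 0.2, 3.4]
finger_gap: 0.784
gripper_force: 46.1
```

Contact at 45.7 mm as predicted. Releasing, then lifting clear.

Request:
{"name": "drive_tool", "arguments": {
  "plan": [
    [0,0,0,0,0,0,0.8],
    [0,0,0,0,0,0,1],
    [0,0,0,0,0,0,1],
    [0,0,-0.02,0,0,0,1],
    [0,0,-0.05,0,0,0,1],
    [0,0,-0.05,0,0,0,1],
    [0,0,-0.05,0,0,0,1],
    [0,-0.05,0,0,0,0,1],
    [0,-0.05,0,0,0,0,1],
    [0,-0.05,0,0,0,0,1]
  ]
}}

```text
t: 30.55
tcp_pos: [0.5003, -0.2937, 0.2158]
tool_rot: [0.668, 0.744, -0.0, 0.001]
force: [-0.7, -0.8, -0.3]
finger_gap: 1.001
gripper_force: 0.0
```

Request:
{"name": "drive_tool", "arguments": {
  "plan": [
    [0,-0.05,0,0,0,0,1],
    [0,0,0,0,0,0,1],
    [0,0,0,0,0,0,1],
    [0,0,0,0,0,0,1],
    [0,0,0,0,0,0,1]
  ]
}}

```text
t: 31.05
tcp_pos: [0.4534, -0.2994, 0.2153]
tool_rot: [0.668, 0.744, 0.0, 0.001]
force: [-0.1, -0.2, 1.0]
finger_gap: 1.0
gripper_force: 0.0
```

```bash
python3 - <<'E'
from h import *
out=[]
for n in('scene','top'):
    c=snap(n); P=cloud(c).reshape(-1,3)*1000; im=c['image'].reshape(-1,3).astype(int); R,G,B=im.T
    def M(nm,cx,cy,w,lo,hi,m):
        q=P[(np.abs(P[:,:2]-[cx,cy])<w).all(1)&(P[:,2]>lo)&(P[:,2]<hi)&m]
        if len(q)<20: print(nm,'few');return
        r=cv2.minAreaRect(q[:,:2].astype(np.float32)); print(n,nm,len(q),np.round(r[0],1),np.round(r[1],1),round(r[2],1),np.percentile(q[:,2],[2,50,98]).round(1))
    M('novel',651,-278,90,48,62,R>0)
    M('ear',656,10,45,18,45,R>0)
    M('cards',472,281,60,15,30,(B>R+15)|(im.min(1)>150))
    M('nb',635,280,75,12,25,np.abs(R-B)<35)
    M('glass',459,5,60,40,100,R>0)
    out.append(c['image'][:,:,::-1])
cv2.imwrite('pics/end.png',cv2.resize(out[0],(800,600)))
cv2.imwrite('pics/end2.png',cv2.resize(out[1],(800,600)))
E
```

```text
scene novel 1898 [ 650.  -277.5] [ 68.5 119.2] 5.9 [50.4 53.7 57. ]
scene ear 383 [654.4   8. ] [53.  45.1] 87.6 [19.7 29.8 34.2]
scene cards 382 [472.7 282.7] [79.7 50.9] 85.8 [17.3 22.1 26.2]
scene nb 630 [641.1 278.9] [103.1  77.2] 85.3 [13.5 17.  20.4]
scene glass 754 [460.4   5.4] [69.6 71.9] 34.4 [41.9 73.5 95.4]
top novel 1582 [ 649.8 -277.6] [ 69.6 119.4] 5.2 [49.4 53.  56.6]
top ear 449 [655.3  11.7] [55.9 45.2] 88.0 [20.4 29.3 33.3]
top cards 707 [473.  282.3] [75.3 50.6] 86.0 [16.4 21.1 24.8]
top nb 1025 [632.6 280.2] [98.9 63.4] 86.0 [12.9 16.1 19.7]
top glass 416 [458.9   6.2] [69.3 69.2] 1.2 [42.2 88.1 96.1]
```

View pics/end.png

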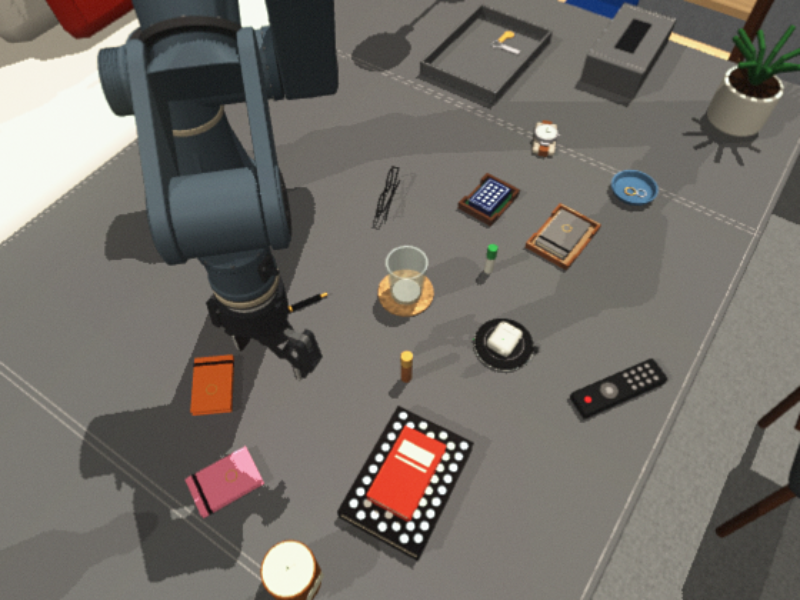

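View pics/end2.png

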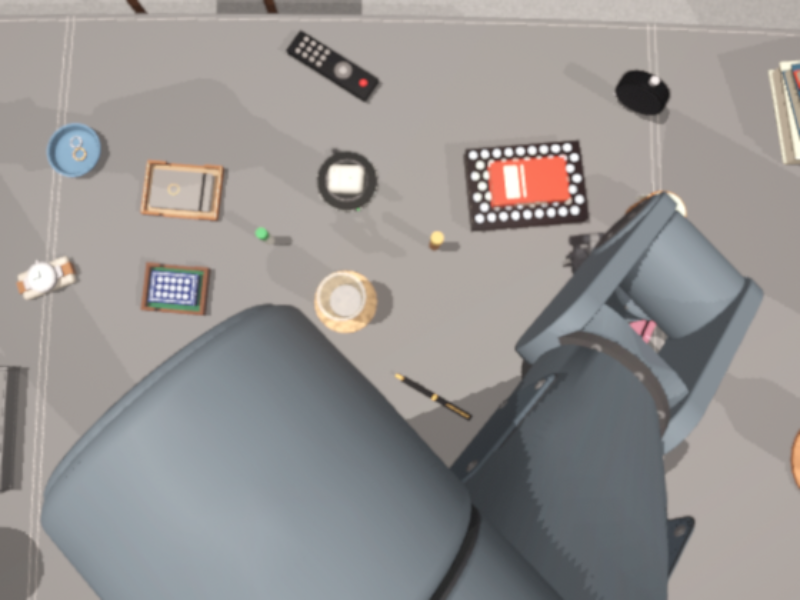

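Both views show all four things flat and centred on their places, within about 3 mm: case on the pad (505,338), cards (490,198), notebook (563,235) and novel (407,472). The glass hasn't moved and the gripper is clear. Handing in.

```bash
python3 -c "
from station import manip
print(manip.sign_off())"
```

```text
the job is handed in; nothing more can be done
None
```

I've handed the job in: by the final pictures, the earbud case, cards, notebook and novel each lie flat and centred to about 3 mm on their places. The glass is standing where it was, and the arm took 31 s of the 120 s. No verdict came back at hand-in.

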